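Load the label printer

ROBOT

A 6-joint arm with a two-finger parallel gripper is mounted at the origin on the work surface. World frame = base frame: x ahead of the robot, y to its left, z up, the work surface at z = 0. Lengths are in mm, angles in rad, forces in N, time in s.
With the tool pointing down it reaches from about 350 to 875 mm from the base axis. Payload 4.2 kg.
Tool frame: the origin (TCP) lies at the very end of the fingers, on their centre line; the grasp point (between the pads) lies 19 mm behind it; z points along the fingers, y is the line along which they close (so a half turn about z gives the same grasp; the last joint's range is limited). The gripper opens to 85 mm and grips with 20 to 120 N. Pads are 22 mm wide; open, the fingers measure 114 mm over their backs; the gripper's body (76 mm by 85 mm) begins 54 mm behind the grasp point. The pads swing forward as they close: fully open they stand 13 mm farther back than shut.
Start: joints at [-1.084, 0.385, 0.008, 0, -1.194, -0.259], TCP at [141.164, -608.828, 192.512] pointing down, gripper open.
Joint ranges: [-3.14, 3.14], [-1.21, 2.06], [-1.07, 1.41], [-3.16, 2.05], [-2.99, -0.16], [-3.1, 3.1]. Speed limits (rad/s): [2.79, 2.79, 3.14, 3.14, 3.14, 3.14].

INTERFACE

Orientations are given as a unit quaternion [x, y, z, w].
In Python, from bench import read_state, get_image, camera_model, job_done gives the robot as it stands.
- The arm moves only by the shell command python3 -m handwheel 'ROWS'. ROWS is JSON, a list of rows, each a list of 7 numbers: the shift along the tool's x, y, z in m, then the turn, a rotation vector about the tool's x, y, z in rad, then the gripper's target within -1 to 1 (fully open at 1, half-way at 0, shut at -1). In form: [[dx, dy, dz, wx, wy, wz, jaw], ...]. A call has 1 to 10 rows; each row is the pose to reach, as a shift and turn from the pose commanded when the call began, along the tool's axes at that moment; what a row does not reach only later rows make up. A row lasts 1/8 s, in which the tool goes at most 62.5 mm and 10.7 degrees, less where a joint would pass 70% of its speed; a pose out of reach is approached as far as the arm can. A call with a gripper value outside its range is refused whole. The fingers move at their own pace and stop on an object; the grip force is fixed at half the most. Time passes only in rows, so rows that repeat a pose let the fingers close. It gives the time, the measured TCP pose, the force, the opening and the grip force at its end, in the units of the state.
- read_state(): the state, without advancing time (a new reading comes with each control period).
- get_image(name): name is "side" or "top"; returns (picture, depth): 400x640x3 uint8, blue, green, red; 400x640 float32, mm along the optical axis (not along the pixel's ray), 0 where there is no reading.
- camera_model(name): a dict with "K" (3x3 intrinsics, pixels), "rvec" (rotation vector, rad) and "tvec" (3), from world to camera coordinates, as OpenCV has them. Camera axes: x right, y down, z forward; pixel columns grow to the right and rows downward; lengths in mm; the calibration is good to about 2 mm. A picture is of the moment at which its call begins. camera_model takes no time and is no camera call.
- job_done(): hands the job in; it is judged then, once.
The state is a dict: "clock": time; "joints": joint angles; "joint_vel": joint speeds; "joint_efforts": joint torques, N m; "position": TCP position; "ee_rot": TCP orientation; "contact_force": force on the tool from outside, world axes, zero at the start; "wrist_torque": the same for the moment, N m; "gripper_width": finger opening in mm; "grasp_force": force on a finger pad.
Only numpy, scipy, OpenCV 4.12 (cv2) and the standard library are available. Lean on these libraries where they do the work, as an engineer would, in place of code of your own. Each camera call takes 0.05 s, during which the arm holds its last target. There are 200 camera calls.

TASK

Load the label printer: take the spindle that carries a roll of labels, bring it in under the open lid and press it straight down past the two sprung catches until it sits fully home in both forks with the catches snapped shut over it, and only then shut the lid fully. Do not drop the roll, and leave the other things on the desk where they are.

Things in the scene. Friction and masses are not known exactly. Their poses are not given: they have to be found in the camera images.
- roll_center (a point): Centre of the roll of labels on its spindle (one rigid piece, about 0.17 kg). At first it lies on the desk, axis level, centre 30 mm up. White paper roll 60 mm in diameter, 50 mm wide along this y axis, on a black round rod (the y axis). Both ends alike: either way round will do. Pinch the roll's flat faces above the rod, 8 to 30 mm from the axis.
- spindle: The same piece; origin 30 mm under the roll's centre as it first lies, same axes. The rod is 10 mm in diameter, 176 mm long, sticking out 63 mm from each flat face of the roll; a collar 16 mm in diameter sits on it 60 to 63 mm from the centre on each side.
- seat (a point): Where the roll's centre lies once the spindle is fully home in the printer, 85 mm above the desk. Axes fixed to the printer: z up, y along the seated spindle, x level towards the lid's hinge (-x is the printer's front). The rod then rests in two white upright forks, 8 mm thick, at y = -72 and +72 mm: slots 12 mm wide, open at the top, rear wall flaring back from 13 to 24 mm above this point.
- bay (a point): Middle of the floor of the printer's open bay, 34 mm above the desk, below the seat; same axes. The printer is a grey box 210 (x) by 200 mm (y), x -110 to +100 from here; rim 105 mm above the desk at sides and back. Bay: x -74 to +93, y -93 to +93 mm. In front of it a deck 90 mm high with a rubber roller up to 98 mm.
- catch_a (a joint): Angle (rad) of the sprung steel catch just outside the fork, 77 to 83 mm along -y of the seat: 0 shut, stop at 0.5. Hinged below the slot on the front side, its nose hangs over the slot 6 to 20 mm above the seat's level with a steep top face: the rod pushed straight down wedges it forward (about 0.17 rad), then it snaps back over the rod. Both catches together take 8 to 12 N.
- catch_b (a joint): Angle (rad) of the like catch at the other end, 77 to 83 mm along +y of the seat: 0 shut.
- lid (a joint): Angle (rad) of the printer's lid: 0 shut, 1.02 its stop. At first it stands partly open, leaning over the bay, so a hand must come in tilted from the front; a stiff hinge keeps it wherever it is left (1 to 3 N at its front edge move it).
- hinge (a point): Middle of the lid's hinge line (along y), 105 mm above the desk, 93 mm behind the seat (+x) and 20 mm higher; same axes as the seat. The lid is a shell 200 mm wide and 198 mm long from hinge to front edge; its rim, 18 mm deep at front and sides, ends in a plane through the hinge line, its flat outer face lies 22 mm off that plane.
- lid_edge (a point): Middle of the front (free) edge of the lid's outer face; turns with the lid: x along the lid towards the hinge, z out of its outer face.
- spare_roll: a second roll of labels WITHOUT a spindle, standing on its flat end, 60 mm in diameter, 50 mm high; origin at the centre of its underside; a bystander
- stapler: black stapler, 36 x 140 x 53 mm high, long axis its y; origin at the centre of its underside; a bystander
- marker: marker pen lying on the desk along its y, 18 mm thick, 140 mm long; origin under its middle; a bystander
- tape_dispenser: black tape dispenser, 150 mm along its x, 55 wide, 78 high; origin at the centre of its underside; a bystander
- mug: white mug standing upright, 80 mm in diameter, 95 high, handle at its +y; origin at the centre of its underside; a bystander
- bottle: water bottle standing upright, 64 mm in diameter, 205 high; origin at the centre of its underside; a bystander
Not all that is in view belongs to the job. What is shaped like the spindle but red or yellow is not meant.

How it is judged:
By the outcome, as a careful person would: the job done as asked, in the order asked, and still so for the second after the job is handed in, with the robot touching nothing.
It also fails if it takes over 64 s, if anything falls off the work surface, if the arm or the gripper's body presses on something with over 40 N, if the wrist force passes 120 N, or if a joint passes its speed limit or range.

## Working session

There is one attempt and no reset: what is moved stays moved. The work goes in short steps, Python scripts to look and compute and a shell command to move; the robot and the scene stay as the last step left them, time stands still between calls to the robot, and variables do not carry over. Pictures are saved under pics/ and viewed, at most 13 in all, crops included, and the job is handed in when it is done.

```bash
ls; mkdir -p pics; cat > h.py <<'E'
import numpy as np, cv2
from bench import *
def cam(n):
    m=camera_model(n);K=np.array(m["K"],float);R=cv2.Rodrigues(np.array(m["rvec"],float))[0];t=np.array(m["tvec"],float).ravel()
    return K,R,t
def cloud(n,d):
    K,R,t=cam(n);v,u=np.mgrid[0:d.shape[0],0:d.shape[1]]
    p=np.stack([(u-K[0,2])/K[0,0]*d,(v-K[1,2])/K[1,1]*d,d],-1)
    w=(p-t)@R; w[d<=0]=np.nan; return w
def proj(n,P):
    K,R,t=cam(n);q=(np.atleast_2d(P)@R.T+t)@K.T;return q[:,:2]/q[:,2:]
def ray(n,u,v,z):
    K,R,t=cam(n);c=-R.T@t;d=R.T@np.linalg.inv(K)@np.array([u,v,1.]);return c+d*(z-c[2])/d[2]
E
python3 - <<'E'
from h import *
for n in("top","side"):
    i,d=get_image(n);cv2.imwrite(f"pics/{n}0.png",i);np.savez(f"{n}0.npz",i=i,d=d)
    K,R,t=cam(n);print(n,K[0,0],-R.T@t,R[2])
s=read_state();print(s)
E
```

```text
pics
top 457.3782071720361 [ 381.8660493   -35.90932918 1395.4126043 ] [ 0.11565654  0.01112177 -0.993227  ]
side 441.4654298662471 [276.62208015 948.93538765 806.80219815] [ 0.19262119 -0.79833142 -0.57058217]
{'clock': 0.1, 'joints': array([-1.08441714e+00,  3.85486750e-01,  6.77520787e-03, -4.35110014e-04,
       -1.19399902e+00, -2.58601607e-01]), 'joint_vel': array([-0.00069618, -0.00285424,  0.00371335,  0.00022228, -0.00012827,
       -0.00119967]), 'joint_efforts': array([-9.36167125e-04, -3.93317664e+01,  1.88930404e+01,  4.19799417e+00,
       -2.60970752e-03,  1.07076596e-05]), 'position': array([ 141.01529427, -608.27703838,  191.53172574]), 'ee_rot': array([-1.13562972e-01,  9.93530319e-01,  9.65077056e-04, -1.59980987e-04]), 'contact_force': array([-0.67055009, -0.79274367, -0.92451899]), 'wrist_torque': array([-0.05093004,  0.01203828, -0.04951581]), 'grasp_force': 0.0, 'gripper_width': 85.31102124348409}
```

View pics/top0.png

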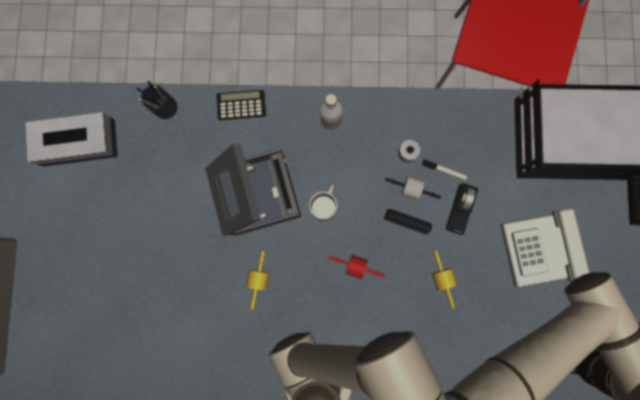

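View pics/side0.png

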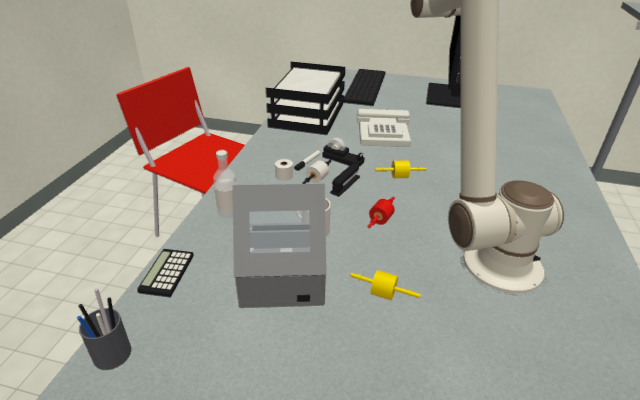

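The top view shows the white roll at about (414,187) with its rod from (386,180) to (440,196). The printer is around (255,190), hinge on the left at about (225,190), front on the right at about (288,185), and the mug stands at (323,205) close to its front. The stapler is at (408,221), the tape dispenser at (462,208), the spare roll at (409,150) and the marker at (445,169). In the side view the printer shows its back at about (280,245).

```bash
python3 - <<'E'
from h import *
f=np.load("top0.npz");i,d=f["i"],f["d"];w=cloud("top",d)
hsv=cv2.cvtColor(i,cv2.COLOR_BGR2HSV)
a=cv2.resize(i[120:245,195:345],None,fx=5.2,fy=4.8,interpolation=cv2.INTER_CUBIC)
cv2.imwrite("pics/crop_pr.png",a)
print("desk z",np.nanmedian(w[230:245,150:200,2]))
def rep(n,m):
    ys,xs=np.where(m);p=w[m];print(n,m.sum(),"px",xs.mean().round(1),ys.mean().round(1),np.nanpercentile(p,[2,50,98],axis=0).round(0).tolist())
V,U=np.mgrid[0:400,0:640]
box=lambda u0,u1,v0,v1:(U>=u0)&(U<u1)&(V>=v0)&(V<v1)
for n,b in dict(roll=(380,445,172,203),spare=(394,424,136,164),marker=(420,470,156,182),stapler=(380,435,205,237),tape=(442,482,180,238),mug=(305,342,182,224),bottle=(315,345,90,130),printer=(200,303,140,240)).items():
    rep(n,box(*b)&(w[:,:,2]>6))
# roll: white part and rod
m=box(380,445,172,203)
wh=m&(hsv[...,2]>150)&(w[...,2]>25);rep("white",wh)
print(cv2.minAreaRect(np.argwhere(wh)[:,::-1].astype(np.float32)))
dk=m&(hsv[...,2]<60); rep("rod",dk)
c=np.argwhere(dk)[:,::-1];P=np.array([ray("top",u,v,30) for u,v in c])
mm=P[:,:2].mean(0);_,s,vt=np.linalg.svd(P[:,:2]-mm);t=(P[:,:2]-mm)@vt[0];print(mm,vt[0],t.min(),t.max(),"mid",mm+vt[0]*(t.min()+t.max())/2,np.std((P[:,:2]-mm)@vt[1]))
E
```

```text
desk z -0.5872429496002942
roll 547 px 412.5 188.0 [[541.0, -356.0, 6.0], [570.0, -271.0, 48.0], [612.0, -198.0, 62.0]]
spare 394 px 408.5 151.0 [[657.0, -297.0, 7.0], [683.0, -260.0, 49.0], [716.0, -233.0, 55.0]]
marker 289 px 444.2 169.8 [[606.0, -438.0, 6.0], [633.0, -374.0, 16.0], [663.0, -308.0, 24.0]]
stapler 606 px 407.6 221.4 [[440.0, -323.0, 7.0], [472.0, -258.0, 51.0], [505.0, -195.0, 58.0]]
tape 996 px 461.1 208.4 [[444.0, -459.0, 8.0], [514.0, -417.0, 39.0], [584.0, -381.0, 79.0]]
mug 458 px 323.4 203.7 [[471.0, -45.0, 6.0], [521.0, -10.0, 50.0], [573.0, 32.0, 99.0]]
bottle 642 px 330.5 112.5 [[754.0, -54.0, 9.0], [771.0, -24.0, 133.0], [806.0, 6.0, 207.0]]
printer 6261 px 250.8 190.6 [[432.0, 78.0, 24.0], [542.0, 189.0, 118.0], [654.0, 306.0, 276.0]]
white 174 px 413.8 187.4 [[553.0, -295.0, 50.0], [572.0, -274.0, 58.0], [591.0, -254.0, 64.0]]
((413.85003662109375, 187.45001220703125), (13.914020538330078, 12.332881927490234), 18.43494987487793)
rod 104 px 412.9 187.9 [[547.0, -350.0, 27.0], [579.0, -251.0, 35.0], [600.0, -198.0, 41.0]]
[ 574.07298109 -275.84477383] [-0.30643292 -0.95189226] -84.63905794618701 82.58933912888736 mid [ 574.38703175 -274.8692181 ] 2.538978897229534
```

View pics/crop_pr.png

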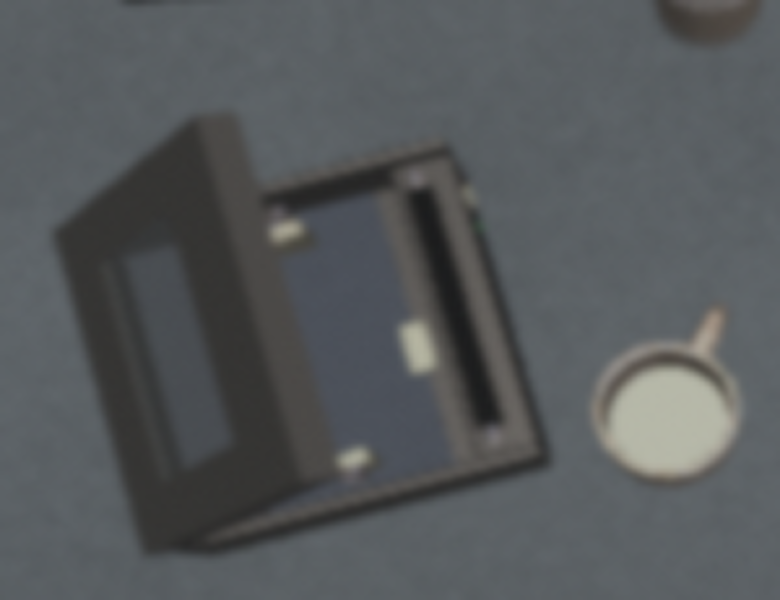

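The crop shows the printer with its two white forks at crop (287,232) and (353,458), full-picture about (250.2,168.3) and (262.9,215.4). The roller runs from (415,178) to (490,435), the front corners are at (448,150) and (548,460), and the lid leans over the rear part up to the forks. The mug is in front of one corner.

```bash
python3 - <<'E'
from h import *
f=np.load("top0.npz");i,d=f["i"],f["d"];w=cloud("top",d)
hsv=cv2.cvtColor(i,cv2.COLOR_BGR2HSV).astype(int)
V,U=np.mgrid[0:400,0:640]
L=i.astype(int).sum(2)
C=[]
for u,v in((250.2,168.3),(262.9,215.4)):
    m=(abs(U-u)<6)&(abs(V-v)<6)
    s=np.clip(L-350,0,None)*m
    cu,cv=(U*s).sum()/s.sum(),(V*s).sum()/s.sum();zz=w[...,2][m&(L>400)]
    print(cu,cv,m.sum(),zz.round(0));C.append(ray("top",cu,cv,109)[:2])
C=np.array(C);dv=C[1]-C[0];print(C,np.linalg.norm(dv),dv/np.linalg.norm(dv),C.mean(0))
# rim points z 95..112 right of lid ; deck 85..100
def line(m):
    p=w[m][:,:2];return p
# front edge: per-row rightmost pixel w/ z>75
E=[]
for v in range(155,215,4):
    us=[u for u in range(262,305) if w[v,u,2]>75]; 
    if us: E.append(ray("top",max(us)+.5,v,90)[:2])
E=np.array(E);x,y,x0,y0=cv2.fitLine(E.astype(np.float32),cv2.DIST_HUBER,0,.01,.01).ravel()
print("front dir",x,y,"pt",x0,y0, np.degrees(np.arctan2(y,x)))
# side rims
for name,us,r in(("far",range(250,278,2),(140,175)),("near",range(240,290,3),(205,240))):
    E=[]
    for u in us:
        vs=[v for v in range(*r) if 80<w[v,u,2]<125]
        if vs: E.append(ray("top",u,(min(vs)-.5) if name=="far" else max(vs)+.5,105)[:2])
    E=np.array(E);a=cv2.fitLine(E.astype(np.float32),cv2.DIST_HUBER,0,.01,.01).ravel();print(name,a,np.degrees(np.arctan2(a[1],a[0])))
# lid outer face plane & edges
m=(U>205)&(U<300)&(V>135)&(V<240)&(w[...,2]>130)
p=w[m];print("lid maxz",np.percentile(p[:,2],[50,99]), p[p[:,2]>np.percentile(p[:,2],97)].mean(0))
E
```

```text
249.42345276872965 167.51031487513572 144 [68. 90. 90. 92. 82. 91. 86. 84.]
262.5302491103203 215.01423487544483 144 [85. 83. 90. 79. 87. 85. 88. 79. 86. 86.]
[[612.82053302 204.07198506]
 [477.56768877 161.57004885]] 141.77357461227882 [-0.95400602 -0.29978743] [545.1941109  182.82101695]
front dir 0.9592244 0.2826456 pt 560.5568 83.58137 16.418165
far [ 2.8474325e-01 -9.5860380e-01  6.5778192e+02  1.6629010e+02] -73.4565
near [ 3.0450675e-01 -9.5251018e-01  4.4823428e+02  1.6028696e+02] -72.27151
lid maxz [228.36944879 278.30855111] [545.23865716 187.55872932 278.06587613]
```

```bash
cat >> h.py <<'E'
from scipy.spatial.transform import Rotation as Ro
PY=np.radians(17.1); ex=np.array([-np.sin(PY),np.cos(PY),0]); ey=np.array([-np.cos(PY),-np.sin(PY),0]); S=np.array([543.6,193.5,85.])
def tool(yang,tilt=0):  # y axis azimuth, tilt about tool y
    y=np.array([np.cos(yang),np.sin(yang),0]);z=np.array([0,0,-1.]);x=np.cross(y,z)
    return Ro.from_matrix(np.stack([x,y,z],1))*Ro.from_rotvec([0,tilt,0])
def delta(p,R):
    s=read_state();R0=Ro.from_quat(s["ee_rot"]);d=R0.inv().apply(np.array(p)-s["position"])/1000
    print("row",d.round(4).tolist(),(R0.inv()*R).as_rotvec().round(4).tolist(),"clock",s["clock"])
def st():
    s=read_state();R0=Ro.from_quat(s["ee_rot"]).as_matrix();p=s["position"]
    print(s["clock"],"pos",p.round(1),"z",R0[:,2].round(3),"y",R0[:,1].round(3),"F",np.round(s["contact_force"],1),"w",round(s["gripper_width"],1),"j",np.round(s["joints"],2))
    q=p-S;print("printer frame",(q@ex).round(1),(q@ey).round(1),q[2].round(1))
E
python3 - <<'E'
from h import *
delta([574.2,-275,150],tool(np.radians(72.16)))
f=np.load("top0.npz");i,d=f["i"],f["d"];w=cloud("top",d)
# lid outer front edge line and roller (dark strip) line
L=i.astype(int).sum(2)
E=[]
for v in range(165,206,3):
    us=np.arange(262,296);s=np.clip(130-L[v,us],0,None)
    if s.sum()>0:E.append(ray("top",(us*s).sum()/s.sum(),v,96)[:2])
E=np.array(E);a=cv2.fitLine(E.astype(np.float32),cv2.DIST_HUBER,0,.01,.01).ravel();print("roller",len(E),np.degrees(np.arctan(a[1]/a[0])),(a[2:]-S[:2])@ex[:2])
E=[]
for v in range(148,215,3):
    us=[u for u in range(215,275) if w[v,u,2]>180]
    if us:E.append(ray("top",max(us)+.5,v,265)[:2])
E=np.array(E);a=cv2.fitLine(E.astype(np.float32),cv2.DIST_HUBER,0,.01,.01).ravel();print("lidrim",len(E),np.degrees(np.arctan(a[1]/a[0])),(a[2:]-S[:2])@ex[:2])
E
```

```text
row [-0.4972, 0.2268, 0.0419] [0.0019, -0.0006, 0.539] clock 0.1
roller 14 17.352123 -86.55605765908444
lidrim 23 17.246872 -22.51124254327434
```

```bash
python3 -m handwheel '[[-0.497,0.227,0.0,0,0,0.539,1],[-0.497,0.227,0.0,0,0,0.539,1],[-0.497,0.227,0.0,0,0,0.539,1],[-0.497,0.227,0.0,0,0,0.539,1],[-0.497,0.227,0.0,0,0,0.539,1],[-0.497,0.227,0.0,0,0,0.539,1],[-0.497,0.227,0.0,0,0,0.539,1],[-0.497,0.227,0.042,0,0,0.539,1],[-0.497,0.227,0.042,0,0,0.539,1],[-0.497,0.227,0.042,0,0,0.539,1]]'; python3 -m handwheel '[[0,0,0,0,0,0,1]]' ; python3 - <<'E'
from h import *
st();delta([574.2,-275,34],tool(np.radians(72.16)))
i,d=get_image("side");cv2.imwrite("pics/s1.png",cv2.resize(i[130:230,260:400],None,fx=5,fy=5,interpolation=cv2.INTER_CUBIC))
print(proj("side",[[574.2,-275,30],[574.2-.306*88,-275-.952*88,30],[574.2+.306*88,-275+.952*88,30]]))
E
```

```text
clock: 1.35
position: [575.3, -272.3, 147.2]
ee_rot: [0.153, 0.988, 0.001, -0.002]
contact_force: [-0.0, -0.3, 0.1]
gripper_width: 85.6
grasp_force: 0.0
clock: 1.48
position: [573.8, -275.2, 149.9]
ee_rot: [0.155, 0.988, -0.0, -0.001]
contact_force: [-0.9, -0.4, 0.6]
gripper_width: 85.4
grasp_force: 0.0
1.475 pos [ 573.8 -275.2  149.9] z [-0.002  0.    -1.   ] y [ 0.305  0.952 -0.   ] F [-0.9 -0.4  0.6] w 85.4 j [-0.19  0.44 -0.02  0.   -1.11 -1.69]
printer frame -456.9 108.9 64.9
row [-0.0005, 0.0003, 0.1159] [-0.0003, -0.0016, 0.0009] clock 1.475
[[316.56852419 171.22367534]
 [329.96409369 160.16697432]
 [302.00565195 183.24386786]]
```

View pics/s1.png

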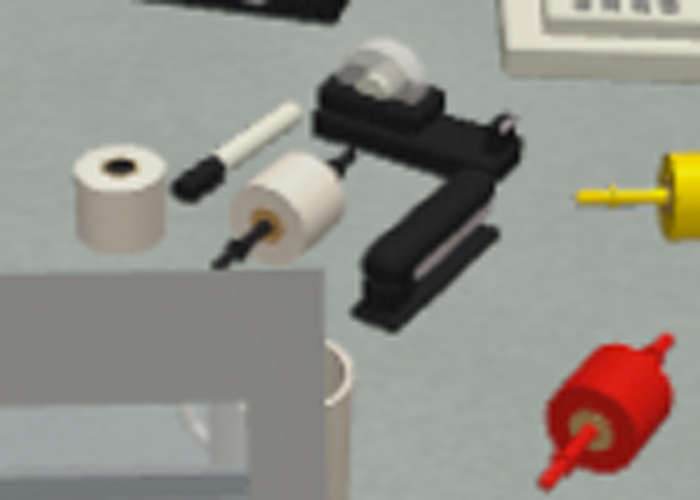

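The crop confirms it: the roll is centred at about crop (288,205) and its near rod tip at (215,265). The projections of my measured points are (283,206) and (210,266). Descending to grasp.

```bash
python3 -m handwheel '[[0,0,0.05,0,0,0,1],[0,0,0.09,0,0,0,1],[0,0,0.105,0,0,0,1],[0,0,0.116,0,0,0,1],[0,0,0.116,0,0,0,1]]'; python3 -m handwheel '[[0,0,0,0,0,0,-1],[0,0,0,0,0,0,-1],[0,0,0,0,0,0,-1],[0,0,0,0,0,0,-1],[0,0,0,0,0,0,-1],[0,0,0,0,0,0,-1]]' ; python3 - <<'E'
from h import *
st()
E
```

```text
clock: 2.15
position: [574.3, -276.0, 35.2]
ee_rot: [0.155, 0.988, -0.0, 0.001]
contact_force: [-0.2, -0.1, 0.9]
gripper_width: 85.4
grasp_force: 0.0
clock: 2.9
position: [574.1, -275.4, 34.5]
ee_rot: [0.155, 0.988, -0.0, -0.0]
contact_force: [-0.7, -0.0, -1.2]
gripper_width: -0.1
grasp_force: 0.0
2.9 pos [ 574.1 -275.4   34.5] z [-0.  0. -1.] y [ 0.306  0.952 -0.   ] F [-0.7 -0.  -1.2] w -0.1 j [-0.19  0.55 -0.15  0.   -0.87 -1.69]
printer frame -457.2 108.8 -50.5
```

```bash
python3 - <<'E'
from h import *
i,d=get_image("side");a=i[90:230,240:400]
i2,_=get_image("top");b=i2[130:250,340:500]
cv2.imwrite("pics/s2.png",np.vstack([cv2.resize(a,(480,420)),cv2.resize(b,(480,360))])[:600] if 0 else np.hstack([cv2.resize(a,(400,350)),cv2.resize(b,(400,300))if 0 else cv2.resize(b,(400,350))]))
E
```

```text
(no output)
```

View pics/s2.png

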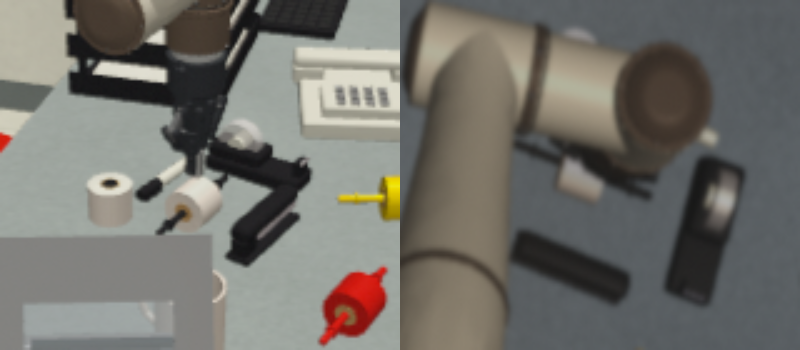

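The picture shows the closed fingers behind or above the roll rather than around it. The roll itself has hardly moved, and I'll check that with numbers.

```bash
python3 - <<'E'
from h import *
i,d=get_image("side");w=cloud("side",d)
p=read_state()["position"]
print("proj",proj("side",[p,p+[0,0,73],p+[0,0,150]]).round(0).tolist(),proj("top",[p,p+[0,0,73],p+[0,0,150]]).round(0).tolist())
for v in range(140,172,3):
    print(v,[tuple(w[v,u].round(0).astype(int)) if np.isfinite(w[v,u,0]) else None for u in range(310,332,3)])
E
```

```text
proj [[317.0, 170.0], [317.0, 151.0], [317.0, 129.0]] [[413.0, 188.0], [417.0, 184.0], [423.0, 180.0]]
140 [(np.int64(585), np.int64(-225), np.int64(171)), (np.int64(582), np.int64(-251), np.int64(158)), (np.int64(571), np.int64(-248), np.int64(161)), (np.int64(563), np.int64(-254), np.int64(159)), (np.int64(559), np.int64(-280), np.int64(147)), (np.int64(554), np.int64(-300), np.int64(137)), (np.int64(600), np.int64(-559), np.int64(0)), (np.int64(560), np.int64(-426), np.int64(73))]
143 [(np.int64(583), np.int64(-218), np.int64(164)), (np.int64(576), np.int64(-229), np.int64(160)), None, (np.int64(564), np.int64(-256), np.int64(147)), (np.int64(559), np.int64(-279), np.int64(137)), (np.int64(554), np.int64(-301), np.int64(126)), (np.int64(572), np.int64(-430), np.int64(58)), (np.int64(560), np.int64(-425), np.int64(61))]
146 [(np.int64(583), np.int64(-218), np.int64(154)), (np.int64(576), np.int64(-227), np.int64(150)), (np.int64(579), np.int64(-278), np.int64(123)), (np.int64(565), np.int64(-265), np.int64(132)), (np.int64(559), np.int64(-281), np.int64(125)), (np.int64(581), np.in
[... 2464 characters left out ...]
64(580), np.int64(-248), np.int64(61)), (np.int64(571), np.int64(-253), np.int64(60)), (np.int64(562), np.int64(-259), np.int64(58)), (np.int64(555), np.int64(-269), np.int64(53)), (np.int64(547), np.int64(-279), np.int64(49)), (np.int64(554), np.int64(-360), np.int64(1)), (np.int64(544), np.int64(-365), np.int64(-1))]
170 [(np.int64(591), np.int64(-250), np.int64(47)), (np.int64(580), np.int64(-249), np.int64(49)), (np.int64(570), np.int64(-250), np.int64(51)), (np.int64(560), np.int64(-250), np.int64(52)), (np.int64(552), np.int64(-260), np.int64(47)), (np.int64(544), np.int64(-270), np.int64(43)), (np.int64(537), np.int64(-285), np.int64(35)), (np.int64(539), np.int64(-342), np.int64(1))]
```

```bash
python3 -m handwheel '[[0,0,-0.04,0,0,0,-1],[0,0,-0.08,0,0,0,-1],[0,0,-0.08,0,0,0,-1],[0,0,-0.08,0,0,0,-1]]'; python3 - <<'E'
from h import *
st()
i,d=get_image("side");w=cloud("side",d);p=read_state()["position"]
print(proj("side",[p,p+[0,0,19]]))
m=(abs(w[...,0]-p[0])<50)&(abs(w[...,1]-p[1])<60)&(w[...,2]>68)&(w[...,2]<300)
for z in range(70,290,12):
    q=w[m&(abs(w[...,2]-z)<6)]
    if len(q):print(z,len(q),q[:,:2].min(0).round(0),q[:,:2].max(0).round(0))
cv2.imwrite("pics/s3.png",cv2.resize(i[60:200,250:390],(560,560),interpolation=cv2.INTER_CUBIC))
E
```

```text
clock: 3.55
position: [573.6, -275.2, 114.1]
ee_rot: [0.155, 0.988, 0.0, -0.0]
contact_force: [-0.9, 0.1, -0.0]
gripper_width: -0.2
grasp_force: 0.0
3.55 pos [ 573.6 -275.2  114.1] z [-0.001  0.001 -1.   ] y [0.307 0.952 0.   ] F [-0.9  0.1 -0. ] w -0.2 j [-0.19  0.46 -0.07 -0.   -1.04 -1.69]
printer frame -456.8 109.1 29.1
[[317.29280011 149.30785575]
 [317.39538263 144.10304748]]
154 10 [ 564. -273.] [ 580. -266.]
166 21 [ 561. -276.] [ 583. -261.]
178 31 [ 561. -278.] [ 583. -259.]
190 20 [ 558. -283.] [ 582. -259.]
202 49 [ 552. -301.] [ 594. -237.]
214 57 [ 549. -313.] [ 599. -230.]
226 76 [ 546. -328.] [ 602. -219.]
238 90 [ 543. -326.] [ 603. -215.]
250 86 [ 545. -329.] [ 601. -217.]
262 80 [ 551. -309.] [ 593. -227.]
274 42 [ 561. -272.] [ 592. -229.]
286 72 [ 537. -274.] [ 608. -235.]
```

View pics/s3.png

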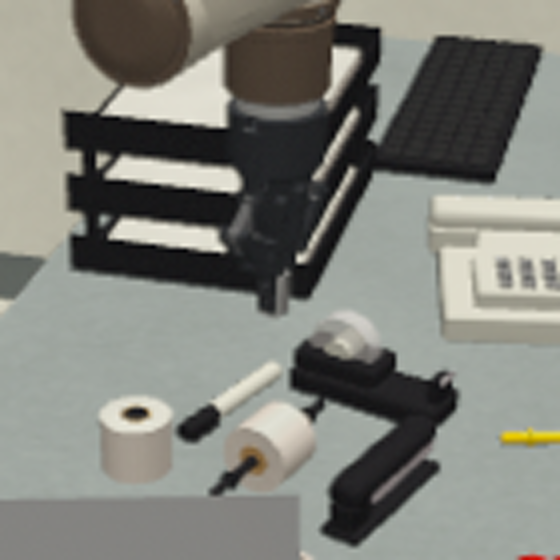

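The crop shows the shut fingertip at crop (275,312), which is picture (318.7,138). The reported TCP projects to (317,149), so the real fingertip is about 38 mm above it. I'll tilt in place to see whether this is an offset along the tool or along world z.

```bash
cat >> h.py <<'E'
def tip(u0=290,u1=350,v0=60,v1=165):
    i,d=get_image("side");w=cloud("side",d);s=read_state();p=s["position"];R=Ro.from_quat(s["ee_rot"]).as_matrix()
    q=(w-p)@R   # tool frame
    m=(abs(q[...,0])<16)&(abs(q[...,1])<20)&(q[...,2]<20)&(q[...,2]>-70)
    q=q[m];zs=np.sort(q[:,2]);print("n",len(q),"max tool z",zs[-5:].round(0),"near tip xy range",q[q[:,2]>zs[-1]-15][:,:2].min(0).round(0),q[q[:,2]>zs[-1]-15][:,:2].max(0).round(0))
E
python3 -c "
from h import *
tip()
print([ (z,proj('side',[573,-266,z]).round(1).tolist()) for z in (140,147,154)])"
python3 -m handwheel '[[0,0,-0.05,0,0.17,0,-1],[0,0,-0.05,0,0.35,0,-1],[0,0,-0.05,0,0.5,0,-1],[0,0,-0.05,0,0.65,0,-1],[0,0,-0.05,0,0.65,0,-1],[0,0,-0.05,0,0.65,0,-1]]'
python3 -c "
from h import *
st();tip()"
```

```text
n 60 max tool z [-45. -45. -43. -41. -41.] near tip xy range [-7. -2.] [13. 13.]
[(140, [[316.8, 143.3]]), (147, [[316.8, 141.3]]), (154, [[316.9, 139.4]])]
clock: 4.4
position: [573.8, -275.6, 163.7]
ee_rot: [0.147, 0.936, 0.049, -0.316]
contact_force: [1.4, -0.4, 0.3]
gripper_width: 0.1
grasp_force: 0.0
4.4 pos [ 573.8 -275.6  163.7] z [-0.577  0.185 -0.795] y [ 0.306  0.952 -0.001] F [ 1.4 -0.4  0.3] w 0.1 j [-0.22  0.83  0.59 -0.06 -1.98 -1.66]
printer frame -457.3 109.1 78.7
n 88 max tool z [-40. -40. -39. -39. -38.] near tip xy range [ -8. -10.] [13. 17.]
```

The tip sits at tool z of about -38 mm in both attitudes, so the fingers end 38 mm short of the reported TCP along the tool. I'll compensate for that and check it by contact and grip.

```bash
python3 -c "
from h import *
delta([574.2,-275,60],tool(np.radians(72.16)))"
```

```text
row [-0.0638, 0.0008, 0.0841] [-0.0008, -0.6481, 0.0001] clock 4.45
```

```bash
python3 -m handwheel '[[-0.064,0.001,0.084,0,-0.648,0,1],[-0.064,0.001,0.084,0,-0.648,0,1],[-0.064,0.001,0.084,0,-0.648,0,1],[-0.064,0.001,0.084,0,-0.648,0,1],[-0.064,0.001,0.084,0,-0.648,0,1],[-0.064,0.001,0.084,0,-0.648,0,1]]'; python3 -m handwheel '[[0,0,0.03,0,0,0,1],[0,0,0.045,0,0,0,1],[0,0,0.055,0,0,0,1],[0,0,0.064,0,0,0,1],[0,0,0.064,0,0,0,1]]'; python3 -c "
from h import *
st()"
```

```text
clock: 5.2
position: [575.7, -274.9, 62.3]
ee_rot: [0.155, 0.988, -0.0, 0.002]
contact_force: [0.9, -0.5, 0.3]
gripper_width: 85.3
grasp_force: 0.0
clock: 5.82
position: [574.2, -274.5, -5.7]
ee_rot: [0.155, 0.988, 0.0, -0.002]
contact_force: [-0.3, 0.7, 0.5]
gripper_width: 85.3
grasp_force: 0.0
5.825 pos [ 574.2 -274.5   -5.7] z [-0.003  0.001 -1.   ] y [ 0.306  0.952 -0.   ] F [-0.3  0.7  0.5] w 85.3 j [-0.19  0.6  -0.18 -0.   -0.79 -1.69]
printer frame -456.3 108.4 -90.7
```

```bash
python3 -m handwheel '[[0,0,0,0,0,0,-1],[0,0,0,0,0,0,-1],[0,0,0,0,0,0,-1],[0,0,0,0,0,0,-1],[0,0,0,0,0,0,-1]]'; python3 -c "
from h import *
st()"
```

```text
clock: 6.45
position: [575.2, -274.7, -4.1]
ee_rot: [0.155, 0.988, -0.0, 0.0]
contact_force: [-0.3, 0.9, 5.7]
gripper_width: 48.7
grasp_force: 63.7
6.45 pos [ 575.2 -274.7   -4.1] z [ 0. -0. -1.] y [ 0.306  0.952 -0.   ] F [-0.3  0.9  5.7] w 48.7 j [-0.19  0.59 -0.18  0.   -0.79 -1.69]
printer frame -456.8 107.4 -89.1
```

```bash
python3 -m handwheel '[[0,0,-0.02,0,0,0,-1],[0,0,-0.07,0,0,0,-1],[0,0,-0.13,0,0,0,-1],[0,0,-0.18,0,0,0,-1],[0,0,-0.2,0,0,0,-1],[0,0,-0.2,0,0,0,-1]]'; cat >> h.py <<'E'
def tgt(x,y,z,tilt=-0.733,L=34,yaw=197.1): # roll centre in printer frame -> delta
    R=tool(np.radians(yaw),tilt);P=S+x*ex+y*ey+[0,0,z]+L*R.apply([0,0,1]);delta(P,R);print("to",P.round(1))
E
python3 -c "
from h import *
st();tgt(-170,0,130)
print((Ro.from_quat(read_state()['ee_rot']).inv()*tool(np.radians(197.1))).as_rotvec())"
```

```text
clock: 7.2
position: [574.9, -274.5, 195.6]
ee_rot: [0.155, 0.988, 0.0, -0.0]
contact_force: [0.0, -0.5, -2.1]
gripper_width: 48.9
grasp_force: 63.1
7.2 pos [ 574.9 -274.5  195.6] z [-0.     0.001 -1.   ] y [0.307 0.952 0.001] F [ 0.  -0.5 -2.1] w 48.9 j [-0.19  0.4   0.05 -0.   -1.21 -1.69]
printer frame -456.5 107.7 110.6
row [0.0889, 0.3152, 0.0061] [-0.7915, -0.4123, -2.0646] clock 7.2
to [586.9  52.8 189.7]
[ 9.14048973e-04  6.32453218e-04 -2.18079178e+00]
```

```bash
python3 -m handwheel '[[0.015,0.05,0,0,0,-0.18,-1],[0.03,0.1,0,0,0,-0.36,-1],[0.045,0.15,0,0,0,-0.54,-1],[0.06,0.2,0,0,0,-0.72,-1],[0.075,0.26,0,0,0,-0.9,-1],[0.085,0.3,0,0,0,-1.08,-1],[0.089,0.315,0,0,0,-1.26,-1],[0.089,0.315,0,0,0,-1.44,-1],[0.089,0.315,0,0,0,-1.62,-1],[0.089,0.315,0,0,0,-1.8,-1]]'; python3 -c "
from h import *
st();tgt(-170,0,130)
print((Ro.from_quat(read_state()['ee_rot']).inv()*tool(np.radians(197.1))).as_rotvec())"
```

```text
clock: 8.45
position: [584.7, 52.4, 191.8]
ee_rot: [-0.68, 0.734, 0.003, -0.003]
contact_force: [0.5, 0.7, -1.5]
gripper_width: 48.9
grasp_force: 63.1
8.45 pos [584.7  52.4 191.8] z [-0.008 -0.    -1.   ] y [-0.997  0.076  0.008] F [ 0.5  0.7 -1.5] w 48.9 j [ 0.36  0.33 -0.08 -0.   -1.17 -0.44]
printer frame -147.0 2.3 106.8
row [-0.0006, -0.0022, 0.002] [-0.1297, -0.7238, -0.3607] clock 8.45
to [586.9  52.8 189.7]
[ 0.00798583  0.00043213 -0.3747796 ]
```

```bash
python3 -m handwheel '[[0,0,0,-0.03,-0.15,-0.08,-1],[0,0,0,-0.06,-0.3,-0.15,-1],[0,0,0,-0.085,-0.45,-0.23,-1],[0,0,0,-0.11,-0.6,-0.3,-1],[0,0,0,-0.13,-0.724,-0.361,-1],[0,0,0,-0.13,-0.724,-0.361,-1],[0,0,0,-0.13,-0.724,-0.361,-1]]'; python3 -c "
from h import *
st();tgt(-170,0,130)
R=Ro.from_quat(read_state()['ee_rot']);p=read_state()['position'];A=p-34*R.apply([0,0,1]);y=R.apply([0,1,0])
i,d=get_image('top');i2,_=get_image('side')
np.savez('t4.npz',i=i,d=d,A=A,y=y)
print('A',A, proj('top',[A,A+88*y,A-88*y]).round(1).tolist())
a=cv2.resize(i[130:245,200:345],(400,317),interpolation=cv2.INTER_CUBIC);b=cv2.resize(i2[120:320,200:350],(300,400))
o=np.zeros((400,700,3),np.uint8);o[:317,:400]=a;o[:,400:]=b;cv2.imwrite('pics/p4.png',o)"
```

```text
clock: 9.32
position: [585.9, 52.6, 193.6]
ee_rot: [0.75, -0.557, -0.287, -0.215]
contact_force: [-0.3, 0.2, -1.1]
gripper_width: 48.9
grasp_force: 63.3
9.325 pos [585.9  52.6 193.6] z [-0.191  0.641 -0.744] y [-0.958 -0.288 -0.003] F [-0.3  0.2 -1.1] w 48.9 j [-0.06  0.52  0.25 -0.68 -1.59  0.44]
printer frame -147.1 1.0 108.6
row [0.0027, -0.001, 0.0028] [-0.0062, -0.0007, -0.0026] clock 9.325
to [586.9  52.8 189.7]
A [592.3460515   30.84060856 218.92280261] [[307.8, 168.9], [316.8, 201.2], [299.0, 137.1]]
```

View pics/p4.png

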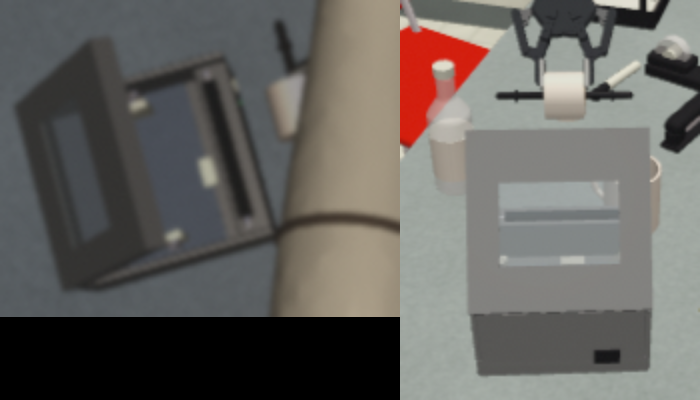

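The top crop (left) shows the roll held in front of the printer with its far rod end at about picture (302,139). The side crop shows the rod level, from about (248,167) to (316,167), held by pads above the rod. I'll now measure the rod against the prediction.

```bash
cat >> h.py <<'E'
def rodcheck(L=34):
    i,d=get_image("side");s=read_state();R=Ro.from_quat(s["ee_rot"]);A=s["position"]-L*R.apply([0,0,1]);y=R.apply([0,1,0])
    print("pred side c,+88,-88",proj("side",[A,A+88*y,A-88*y]).round(1).tolist(),"A",A.round(1))
    return i,d,A,y
E
python3 - <<'E'
from h import *
i,d,A,y=rodcheck();w=cloud("side",d);V,U=np.mgrid[0:400,0:640]
L=i.astype(int).sum(2)
m=(L<150)&(abs(V-167)<8)&(((U>244)&(U<270))|((U>294)&(U<320)))&(np.linalg.norm(w-A,axis=-1)<110)
ys,xs=np.where(m);print("dark",m.sum(),xs.min(),xs.max())
for a in((244,270),(294,320)):
    k=(xs>a[0])&(xs<a[1]);print(xs[k].mean(),ys[k].mean(),np.median(w[m][k],0).round(1))
m=(L>450)&(np.linalg.norm(w-A,axis=-1)<45);ys,xs=np.where(m);print("white",xs.min(),xs.max(),ys.min(),ys.max(),np.nanmedian(w[m],0),np.nanpercentile(w[m],[3,97],axis=0).round(0).tolist())
f=np.load("t4.npz");L=f["i"].astype(int).sum(2);wt=cloud("top",f["d"]);m=(L<130)&(abs(U-305)<10)&(abs(V-147)<12)&(wt[...,2]>150);ys,xs=np.where(m)
print("top rod",m.sum(),[(int(v),xs[ys==v].mean().round(1),len(xs[ys==v])) for v in np.unique(ys)])
print(proj("top",[A-k*y for k in(88,80,70,60,50)]).round(1).tolist())
E
```

```text
pred side c,+88,-88 [[281.3, 167.3], [315.7, 167.1], [246.6, 167.4]] A [592.5  31.8 221. ]
dark 110 249 315
259.0 167.03225806451613 [645.4  49.4 223.4]
304.3958333333333 167.52083333333334 [535.7  17.6 221.1]
white 270 293 154 175 [587.40652309  48.10935889 241.39613764] [[563.0, 19.0, 220.0], [619.0, 63.0, 251.0]]
top rod 34 [(139, np.float64(301.0), 1), (140, np.float64(301.5), 2), (141, np.float64(301.5), 2), (142, np.float64(301.5), 2), (143, np.float64(301.5), 2), (144, np.float64(302.5), 2), (145, np.float64(302.5), 2), (146, np.float64(303.0), 3), (147, np.float64(303.0), 3), (148, np.float64(303.5), 2), (149, np.float64(303.5), 2), (150, np.float64(303.5), 2), (151, np.float64(304.5), 2), (152, np.float64(304.5), 2), (153, np.float64(305.0), 3), (154, np.float64(305.5), 2)]
[[298.5, 136.8], [299.3, 139.7], [300.3, 143.3], [301.3, 146.9], [302.3, 150.5]]
```

```bash
python3 - <<'E'
from h import *
i=np.load("side0.npz")["i"];L=i.astype(int).sum(2)
P=lambda x,y,z:S+x*ex+y*ey+np.array([0,0,z-85])
print("pred back bottom",proj("side",[P(100,-60,0),P(100,0,0),P(100,60,0)]).round(1).tolist())
print("pred back top",proj("side",[P(100,-60,105),P(100,0,105),P(100,60,105)]).round(1).tolist())
print("pred lower corners",proj("side",[P(100,-100,0),P(100,100,0)]).round(1).tolist())
for u in (256,280,306): print(u,"rows 266-284",L[266:285,u].tolist(),"rows 296-312",L[296:313,u].tolist())
for v in (295,290): print(v,"cols",L[v,232:246].tolist(),L[v,316:332].tolist())
print(proj("side",[P(100,-100,10),P(100,100,10),P(100,-100,20),P(100,100,20)]).round(1).tolist())
E
```

```text
pred back bottom [[256.1, 308.6], [281.9, 307.8], [307.5, 307.1]]
pred back top [[253.2, 276.3], [280.5, 275.7], [307.8, 275.0]]
pred lower corners [[238.8, 309.0], [324.5, 306.7]]
256 rows 266-284 [382, 384, 384, 384, 382, 384, 382, 384, 383, 368, 247, 293, 254, 254, 257, 257, 256, 254, 258] rows 296-312 [254, 257, 254, 256, 257, 259, 256, 258, 256, 254, 263, 340, 483, 494, 498, 492, 492]
280 rows 266-284 [386, 386, 385, 384, 384, 386, 385, 384, 384, 371, 278, 257, 255, 254, 257, 256, 256, 257, 254] rows 296-312 [255, 257, 257, 255, 259, 259, 255, 253, 256, 257, 311, 474, 485, 485, 474, 467, 472]
306 rows 266-284 [384, 382, 383, 381, 384, 383, 384, 382, 369, 249, 255, 257, 257, 256, 257, 255, 257, 256, 257] rows 296-312 [73, 73, 75, 68, 80, 148, 257, 255, 257, 292, 409, 476, 476, 470, 468, 473, 474]
295 cols [486, 479, 476, 481, 486, 358, 262, 250, 251, 257, 255, 255, 256, 253] [257, 254, 255, 254, 255, 257, 253, 253, 252, 451, 486, 486, 489, 488, 485, 488]
290 cols [489, 495, 484, 473, 395, 292, 257, 241, 250, 257, 254, 256, 256, 254] [254, 257, 256, 254, 256, 258, 246, 252, 258, 391, 470, 480, 477, 479, 482, 481]
[[238.5, 306.1], [324.6, 303.8], [238.1, 303.2], [324.8, 300.8]]
```

```bash
sed -i 's/+L\*R.apply(\[0,0,1\]);delta/+R.apply([-3.5,0,L]);delta/; s/s\["position"\]-L\*R.apply(\[0,0,1\])/s["position"]-R.apply([-3.5,0,L])/; s/yaw=197.1/yaw=197.2/' h.py; sed -i 's/radians(17.1)/radians(17.2)/' h.py
python3 -c "
from h import *
tgt(-110,0,60);tgt(-35,0,50)"
```

```text
row [0.0033, 0.0001, 0.0959] [-0.0087, -0.0016, 0.0003] clock 9.475
to [568.6 112.6 122.1]
row [-0.0458, 0.0005, 0.1535] [-0.0087, -0.0016, 0.0003] clock 9.475
to [546.5 184.3 112.1]
```

```bash
python3 -m handwheel '[[0,0,0.03,-0.009,-0.002,0,-1],[0.002,0,0.06,-0.009,-0.002,0,-1],[0.003,0,0.08,-0.009,-0.002,0,-1],[0.003,0,0.096,-0.009,-0.002,0,-1],[-0.01,0,0.11,-0.009,-0.002,0,-1],[-0.02,0,0.124,-0.009,-0.002,0,-1],[-0.033,0,0.139,-0.009,-0.002,0,-1],[-0.046,0,0.153,-0.009,-0.002,0,-1],[-0.046,0,0.153,-0.009,-0.002,0,-1]]'; python3 - <<'E'
from h import *
st();i,d,A,y=rodcheck();t,dt=get_image("top");np.savez("t5.npz",t=t,dt=dt,s=i,ds=d)
q=A-S;print("roll in printer",q@ex,q@ey,q[2]);print("top pred",proj("top",[A-88*y,A-80*y,A-70*y,A-60*y]).round(1).tolist())
a=cv2.resize(t[145:235,215:315],(500,450),interpolation=cv2.INTER_CUBIC);b=cv2.resize(i[150:300,220:340],(300,375))
o=np.zeros((450,800,3),np.uint8);o[:,:500]=a;o[:375,500:]=b;cv2.imwrite('pics/p5.png',o)
E
```

```text
clock: 10.6
position: [546.7, 184.9, 112.3]
ee_rot: [0.751, -0.554, -0.289, -0.213]
contact_force: [0.4, 0.2, -1.4]
gripper_width: 48.4
grasp_force: 63.2
10.6 pos [546.7 184.9 112.3] z [-0.199  0.64  -0.742] y [-0.955 -0.297  0.001] F [ 0.4  0.2 -1.4] w 48.4 j [ 0.14  0.52  0.04 -0.75 -1.32  0.44]
printer frame -9.1 -0.4 27.3
pred side c,+88,-88 [[280.8, 226.4], [317.2, 225.6], [244.1, 227.1]] A [554.7 159.8 135.2]
roll in printer -35.478435248528704 -0.6550122646969706 50.17693280682519
top pred [[254.6, 156.8], [255.3, 159.5], [256.3, 162.9], [257.2, 166.3]]
```

View pics/p5.png

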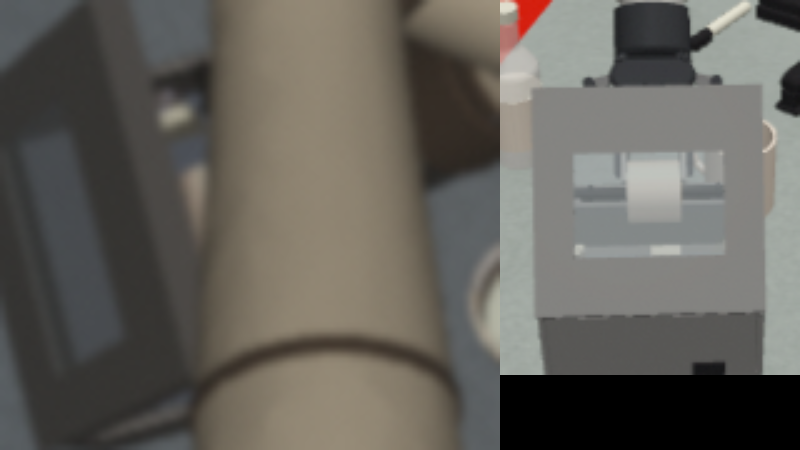

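The top crop is mostly covered by the forearm, with only the far fork visible at crop (175,115). In the side crop the roll shows through the lid window at (654,190), picture (281.6,226), which agrees with the prediction of (280.8,226.4). White spots at crop (585,250) and (720,250) may be forks.

```bash
python3 - <<'E'
from h import *
P=lambda x,y,z:S+x*ex+y*ey+np.array([0,0,z])
for n,q in dict(seat=(0,0,0),rear_top_m=(12,-72,24),rear_top_p=(12,72,24),slot_m=(0,-72,0),slot_p=(0,72,0),front_m=(-12,-72,13),front_p=(-12,72,13)).items(): print(n,proj("side",P(*q)).round(1).tolist())
tgt(-12,0,44);tgt(2,0,38)
i=np.load("t5.npz")["s"];L=i.astype(int).sum(2);V,U=np.mgrid[0:400,0:640]
m=(L>560)&(V>205)&(V<262)&(U>244)&(U<318)
n,lab,stt,c=cv2.connectedComponentsWithStats(m.astype(np.uint8));print(stt[1:].tolist(),c[1:].round(1).tolist())
E
```

```text
seat [[281.5, 251.8]]
rear_top_m [[250.5, 248.3]]
rear_top_p [[311.6, 247.0]]
slot_m [[251.5, 252.5]]
slot_p [[311.3, 251.1]]
front_m [[251.5, 245.1]]
front_p [[311.1, 243.8]]
row [-0.0137, 0.0008, 0.0207] [-0.0, 0.0009, -0.0005] clock 10.7
to [539.7 206.3 106.1]
row [-0.0201, 0.0008, 0.0345] [-0.0, 0.0009, -0.0005] clock 10.7
to [535.5 219.6 100.1]
[[271, 215, 21, 10, 196], [299, 215, 2, 2, 3], [251, 248, 2, 1, 2], [281, 249, 11, 2, 22]] [[281.2, 219.6], [299.7, 215.3], [251.5, 248.0], [286.0, 249.5]]
```

```bash
python3 -m handwheel '[[-0.007,0.0005,0.01,0,0,0,-1],[-0.0137,0.0008,0.0207,0,0,0,-1],[-0.017,0.0008,0.0277,0,0,0,-1],[-0.0201,0.0008,0.0345,0,0,0,-1],[-0.0201,0.0008,0.0345,0,0,0,-1]]'; python3 -c "
from h import *
st();rodcheck();tgt(2,0,26);tgt(2,0,16);tgt(0,0,0);tgt(0,0,-3)"
```

```text
clock: 11.32
position: [535.1, 219.9, 99.7]
ee_rot: [0.751, -0.554, -0.289, -0.213]
contact_force: [0.9, 0.6, -2.1]
gripper_width: 49.1
grasp_force: 63.2
11.325 pos [535.1 219.9  99.7] z [-0.199  0.64  -0.742] y [-0.955 -0.295  0.001] F [ 0.9  0.6 -2.1] w 49.1 j [ 0.2   0.51  0.   -0.77 -1.26  0.42]
printer frame 27.7 0.3 14.7
pred side c,+88,-88 [[281.1, 240.4], [318.3, 239.6], [243.6, 241.2]] A [542.9 195.3 122.7]
row [0.0078, -0.0001, 0.0087] [0.0003, 0.0013, -0.0011] clock 11.375
to [535.5 219.6  88.1]
row [0.0145, -0.0001, 0.0162] [0.0003, 0.0013, -0.0011] clock 11.375
to [535.5 219.6  78.1]
row [0.0267, -0.0002, 0.0267] [0.0003, 0.0013, -0.0011] clock 11.375
to [536.1 217.7  62.1]
row [0.0288, -0.0002, 0.0289] [0.0003, 0.0013, -0.0011] clock 11.375
to [536.1 217.7  59.1]
```

```bash
python3 -m handwheel '[[0.0027,0,0.003,0,0,0,-1],[0.0053,0,0.006,0,0,0,-1],[0.008,0,0.0089,0,0,0,-1],[0.0094,0,0.0104,0,0,0,-1]]'; python3 -c "
from h import *
st();rodcheck()"; python3 -m handwheel '[[0.0013,0,0.0015,0,0,0,-1],[0.0027,0,0.003,0,0,0,-1],[0.0027,0,0.003,0,0,0,-1]]'; python3 -c "
from h import *
st();rodcheck()"
```

```text
clock: 11.88
position: [535.4, 219.3, 85.5]
ee_rot: [0.751, -0.555, -0.289, -0.213]
contact_force: [-0.1, 0.0, -1.6]
gripper_width: 48.9
grasp_force: 63.2
11.875 pos [535.4 219.3  85.5] z [-0.198  0.64  -0.742] y [-0.956 -0.294  0.001] F [-0.1  0.  -1.6] w 48.9 j [ 0.2   0.53 -0.01 -0.78 -1.25  0.44]
printer frame 27.0 0.2 0.5
pred side c,+88,-88 [[281.3, 245.0], [318.2, 244.2], [244.1, 245.8]] A [542.8 195.  108.2]
clock: 12.3
position: [535.4, 219.4, 81.7]
ee_rot: [0.751, -0.554, -0.289, -0.213]
contact_force: [-0.5, 0.2, -3.0]
gripper_width: 49.1
grasp_force: 63.2
12.3 pos [535.4 219.4  81.7] z [-0.198  0.64  -0.742] y [-0.956 -0.295  0.001] F [-0.5  0.2 -3. ] w 49.1 j [ 0.2   0.54 -0.01 -0.78 -1.24  0.45]
printer frame 27.2 0.2 -3.3
pred side c,+88,-88 [[281.3, 246.1], [318.1, 245.3], [244.2, 246.9]] A [543.  195.2 104.8]
```

```bash
for k in 1 2; do python3 -m handwheel '[[0.0013,0,0.0015,0,0,0,-1],[0.0027,0,0.003,0,0,0,-1],[0.0027,0,0.003,0,0,0,-1]]'; python3 -c "
from h import *
st()"; done
```

```text
clock: 12.72
position: [535.3, 219.9, 78.0]
ee_rot: [0.751, -0.554, -0.289, -0.213]
contact_force: [0.8, 2.0, -0.7]
gripper_width: 49.2
grasp_force: 63.1
12.725 pos [535.3 219.9  78. ] z [-0.198  0.641 -0.742] y [-0.955 -0.295  0.001] F [ 0.8  2.  -0.7] w 49.2 j [ 0.2   0.54 -0.01 -0.78 -1.24  0.46]
printer frame 27.7 0.1 -7.0
clock: 13.1
position: [535.7, 220.4, 75.1]
ee_rot: [0.751, -0.554, -0.289, -0.214]
contact_force: [-1.3, 3.1, 4.8]
gripper_width: 48.9
grasp_force: 63.5
13.1 pos [535.7 220.4  75.1] z [-0.198  0.642 -0.741] y [-0.955 -0.295 -0.001] F [-1.3  3.1  4.8] w 48.9 j [ 0.2   0.55 -0.01 -0.79 -1.23  0.46]
printer frame 28.0 -0.4 -9.9
```

```bash
for k in 1 2; do python3 -m handwheel '[[0.0013,0,0.0015,0,0,0,-1],[0.0027,0,0.003,0,0,0,-1],[0.0027,0,0.003,0,0,0,-1]]'; python3 -c "
from h import *
st()" | tail -2; done
```

```text
clock: 13.48
position: [535.6, 220.1, 70.0]
ee_rot: [0.751, -0.554, -0.289, -0.213]
contact_force: [-1.3, 4.5, -0.3]
gripper_width: 48.8
grasp_force: 63.2
13.475 pos [535.6 220.1  70. ] z [-0.198  0.641 -0.742] y [-0.956 -0.295  0.   ] F [-1.3  4.5 -0.3] w 48.8 j [ 0.2   0.55 -0.01 -0.79 -1.22  0.47]
printer frame 27.8 -0.2 -15.0
clock: 13.85
position: [534.6, 218.4, 63.4]
ee_rot: [0.751, -0.555, -0.289, -0.211]
contact_force: [-1.8, 2.2, -8.8]
gripper_width: 49.0
grasp_force: 63.1
13.85 pos [534.6 218.4  63.4] z [-0.2    0.638 -0.743] y [-0.956 -0.294  0.004] F [-1.8  2.2 -8.8] w 49.0 j [ 0.19  0.56 -0.02 -0.79 -1.22  0.47]
printer frame 26.5 1.2 -21.6
```

```bash
for k in 1 2; do python3 -m handwheel '[[0.0007,0,0.0007,0,0,0,-1],[0.0013,0,0.0015,0,0,0,-1],[0.0013,0,0.0015,0,0,0,-1]]'; python3 -c "
from h import *
st()" | tail -2; done
```

```text
clock: 14.22
position: [535.3, 219.1, 63.3]
ee_rot: [0.751, -0.555, -0.289, -0.213]
contact_force: [-2.1, 1.4, -8.3]
gripper_width: 49.0
grasp_force: 63.4
14.225 pos [535.3 219.1  63.3] z [-0.198  0.64  -0.743] y [-0.956 -0.294  0.001] F [-2.1  1.4 -8.3] w 49.0 j [ 0.19  0.56 -0.02 -0.79 -1.22  0.48]
printer frame 26.9 0.3 -21.7
clock: 14.6
position: [536.3, 219.4, 62.6]
ee_rot: [0.751, -0.554, -0.288, -0.214]
contact_force: [0.3, -0.3, -1.8]
gripper_width: 48.7
grasp_force: 64.0
14.6 pos [536.3 219.4  62.6] z [-0.196  0.64  -0.742] y [-0.956 -0.295 -0.001] F [ 0.3 -0.3 -1.8] w 48.7 j [ 0.19  0.56 -0.02 -0.79 -1.21  0.48]
printer frame 26.9 -0.7 -22.4
```

```bash
for k in 1 2; do python3 -m handwheel '[[0.0007,0,0.0007,0,0,0,-1],[0.0013,0,0.0015,0,0,0,-1],[0.0013,0,0.0015,0,0,0,-1]]'; python3 -c "
from h import *
st()" | tail -2; done; python3 -c "
from h import *
i,d,A,y=rodcheck();t,_=get_image('top')
b=cv2.resize(i[200:270,230:335],(735,490),interpolation=cv2.INTER_CUBIC);cv2.imwrite('pics/p6.png',b)"
```

```text
clock: 14.98
position: [535.9, 219.5, 60.7]
ee_rot: [0.751, -0.554, -0.289, -0.213]
contact_force: [0.2, -0.9, 3.3]
gripper_width: 48.2
grasp_force: 64.6
14.975 pos [535.9 219.5  60.7] z [-0.197  0.641 -0.742] y [-0.955 -0.295 -0.001] F [ 0.2 -0.9  3.3] w 48.2 j [ 0.19  0.56 -0.02 -0.79 -1.21  0.48]
printer frame 27.1 -0.3 -24.3
clock: 15.35
position: [535.9, 219.7, 60.6]
ee_rot: [0.751, -0.553, -0.289, -0.214]
contact_force: [-2.3, -2.6, 11.6]
gripper_width: 48.8
grasp_force: 65.4
15.35 pos [535.9 219.7  60.6] z [-0.198  0.641 -0.741] y [-0.955 -0.296 -0.002] F [-2.3 -2.6 11.6] w 48.8 j [ 0.19  0.57 -0.02 -0.79 -1.21  0.49]
printer frame 27.3 -0.3 -24.4
pred side c,+88,-88 [[281.4, 252.8], [317.8, 252.0], [244.6, 253.6]] A [543.4 195.3  83.4]
```

View pics/p6.png

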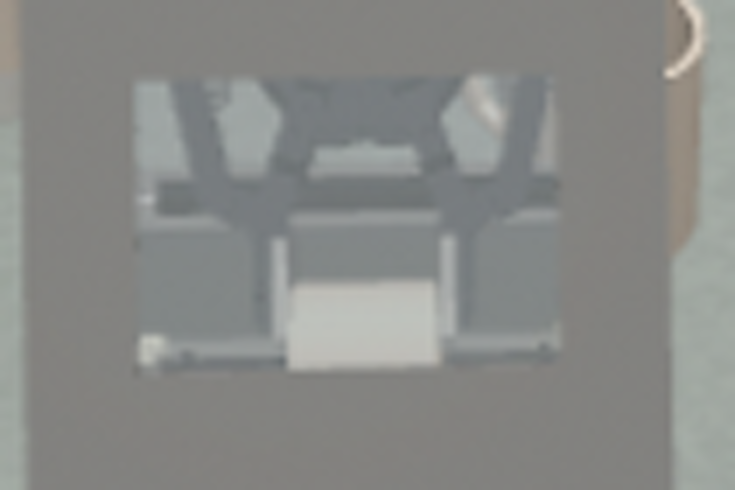

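The side crop shows the roll seated through the window at crop (365,325), with the rod level and a white fork end at (152,350). It also stopped hard at the seat height. A gentle upward tug will check the catches.

```bash
for k in 1 2 3; do python3 -m handwheel '[[-0.0013,0,-0.0015,0,0,0,-1],[-0.0020,0,-0.0022,0,0,0,-1],[-0.0020,0,-0.0022,0,0,0,-1]]' >/dev/null; python3 -c "
from h import *
st();print(read_state()['wrist_torque'])" ; done
```

```text
15.825 pos [535.7 219.7  60.7] z [-0.197  0.64  -0.742] y [-0.956 -0.295  0.   ] F [-0.  -0.7  0.9] w 48.9 j [ 0.19  0.56 -0.02 -0.79 -1.21  0.48]
printer frame 27.3 -0.2 -24.3
[-1.04900407 -0.54986788 -0.18567112]
16.2 pos [534.9 219.6  63.2] z [-0.199  0.64  -0.742] y [-0.956 -0.295  0.002] F [-0.5  0.4 -3.1] w 49.1 j [ 0.2   0.56 -0.02 -0.79 -1.22  0.48]
printer frame 27.5 0.6 -21.8
[-1.68465268 -0.5584922   0.04299411]
16.575 pos [534.  219.6  64.8] z [-0.201  0.64  -0.742] y [-0.956 -0.294  0.006] F [ -0.3   2.7 -16.3] w 48.8 j [ 0.2   0.56 -0.02 -0.79 -1.22  0.47]
printer frame 27.8 1.5 -20.2
[-3.95992985 -0.98340152 -0.22097938]
```

```bash
python3 -m handwheel '[[0.0025,0,0.0027,0,0,0,-1],[0.0045,0,0.005,0,0,0,-1],[0.006,0,0.0067,0,0,0,-1],[0.006,0,0.0067,0,0,0,-1],[0.006,0,0.0067,0,0,0,-1]]' ; python3 -c "
from h import *
st()"; python3 -m handwheel '[[-0.001,0,-0.0012,0,0,0,-1],[-0.001,0,-0.0012,0,0,0,0.2],[-0.001,0,-0.0012,0,0,0,1],[-0.001,0,-0.0012,0,0,0,1],[-0.001,0,-0.0012,0,0,0,1],[-0.001,0,-0.0012,0,0,0,1]]'; python3 -c "
from h import *
st()"
```

```text
clock: 17.2
position: [536.7, 219.9, 60.7]
ee_rot: [0.751, -0.553, -0.288, -0.215]
contact_force: [0.4, -1.3, 5.8]
gripper_width: 48.8
grasp_force: 67.3
17.2 pos [536.7 219.9  60.7] z [-0.196  0.642 -0.742] y [-0.955 -0.296 -0.003] F [ 0.4 -1.3  5.8] w 48.8 j [ 0.19  0.57 -0.02 -0.79 -1.21  0.49]
printer frame 27.2 -1.3 -24.3
clock: 17.95
position: [535.4, 219.6, 59.2]
ee_rot: [0.751, -0.554, -0.289, -0.213]
contact_force: [-0.2, 0.3, -0.4]
gripper_width: 85.2
grasp_force: 0.0
17.95 pos [535.4 219.6  59.2] z [-0.198  0.64  -0.742] y [-0.956 -0.295  0.001] F [-0.2  0.3 -0.4] w 85.2 j [ 0.19  0.57 -0.02 -0.79 -1.21  0.48]
printer frame 27.4 0.1 -25.8
```

```bash
python3 -m handwheel '[[0,0,-0.01,0,0,0,1],[0,0,-0.03,0,0,0,1],[0,0,-0.07,0,0,0,1],[0,0,-0.12,0,0,0,1],[0,0,-0.17,0,0,0,1],[0,0,-0.21,0,0,0,-1],[0,0,-0.21,0,0,0,-1]]'; python3 - <<'E'
from h import *
st()
R=tool(np.radians(197.2))
def lidpt(th,gap=0,r=178):
    u=np.array([-np.cos(th),np.sin(th)]);n=np.array([np.sin(th),np.cos(th)])
    p=np.array([93,20])+r*u+(22+gap)*n
    return p
def T(px,pz): # true tip centre in printer frame -> reported
    return S+(px+3.5)*ex+np.array([0,0,pz-38])
delta(T(-60,250),R);delta(T(45,250),R)
i,d=get_image("side");w=cloud("side",d)
P=lambda x,y,z:S+x*ex+y*ey+np.array([0,0,z])
c=proj("side",P(0,0,0))[0];print(c);L=i.astype(int).sum(2)
V,U=np.mgrid[0:400,0:640];m=(L>560)&(V>225)&(V<262)&(U>262)&(U<302);n,lab,s_,c=cv2.connectedComponentsWithStats(m.astype(np.uint8));print(s_[1:].tolist(),c[1:].round(1).tolist())
E
```

```text
clock: 18.82
position: [579.1, 82.3, 218.9]
ee_rot: [0.751, -0.555, -0.285, -0.215]
contact_force: [-0.3, -0.5, -0.9]
gripper_width: 51.6
grasp_force: 0.0
18.825 pos [579.1  82.3 218.9] z [-0.19   0.64  -0.745] y [-0.956 -0.292 -0.006] F [-0.3 -0.5 -0.9] w 51.6 j [-0.02  0.47  0.25 -0.69 -1.6   0.39]
printer frame -116.8 -1.1 133.9
row [-0.097, 0.0008, -0.018] [-0.0075, 0.7306, -0.0016] clock 18.825
row [-0.1752, 0.0012, 0.0521] [-0.0075, 0.7306, -0.0016] clock 18.825
[281.49755739 251.80025649]
[[272, 242, 20, 9, 180]] [[281.5, 246.0]]
```

```bash
python3 -m handwheel '[[-0.05,0,-0.03,0,0,0,-1],[-0.08,0,-0.025,0,0.15,0,-1],[-0.097,0.001,-0.018,0,0.33,0,-1],[-0.097,0.001,-0.018,-0.005,0.5,0,-1],[-0.097,0.001,-0.018,-0.007,0.65,0,-1],[-0.097,0.001,-0.018,-0.007,0.73,0,-1],[-0.13,0.001,0.012,-0.007,0.73,0,-1],[-0.175,0.001,0.052,-0.007,0.73,0,-1],[-0.175,0.001,0.052,-0.007,0.73,0,-1],[-0.175,0.001,0.052,-0.007,0.73,0,-1]]'; cat >> h.py <<'E'
def lidpt(th,gap=0,r=178):
    u=np.array([-np.cos(th),np.sin(th)]);n=np.array([np.sin(th),np.cos(th)])
    return np.array([93,20])+r*u+(22+gap)*n
def T(px,pz): return S+(px+3.5)*ex+np.array([0,0,pz-38])
E
python3 - <<'E'
from h import *
st();R=tool(np.radians(197.2))
for th in(.94,.8,.7,.6,.5,.4,.3,.2,.1,0):
    p=lidpt(th)+[11*np.sin(th)**.3 if th>0 else 0,0];print(th,p.round(1),end=" ");delta(T(*p),R) if th in(.94,) else print()
t,_=get_image("top");s,_=get_image("side");np.savez("t7.npz",t=t,s=s)
cv2.imwrite("pics/p7.png",np.hstack([cv2.resize(t[140:240,205:305],(450,450),interpolation=cv2.INTER_CUBIC),cv2.resize(s[60:280,200:370],(348,450))]))
E
```

```text
clock: 20.12
position: [526.8, 242.5, 293.0]
ee_rot: [0.806, -0.592, -0.004, 0.002]
contact_force: [-0.2, -1.1, -0.4]
gripper_width: -0.4
grasp_force: 0.0
20.125 pos [526.8 242.5 293. ] z [-0.01   0.001 -1.   ] y [-0.954 -0.298  0.009] F [-0.2 -1.1 -0.4] w -0.4 j [ 0.71  0.26  0.08 -0.01 -1.4  -0.4 ]
printer frame 51.8 1.6 208.0
0.94 [ 16.1 176.7] row [0.0325, -0.0021, 0.0692] [0.009, 0.0039, 0.0027] clock 20.125
0.8 [ -5.3 163. ] 
0.7 [-19.3 151.5] 
0.6 [-32.2 138.7] 
0.5 [-43.8 124.6] 
0.4 [-54.1 109.6] 
0.3 [-62.9  93.6] 
0.2 [-70.3  76.9] 
0.1 [-76.4  59.7] 
0 [-85.  42.]
```

View pics/p7.png

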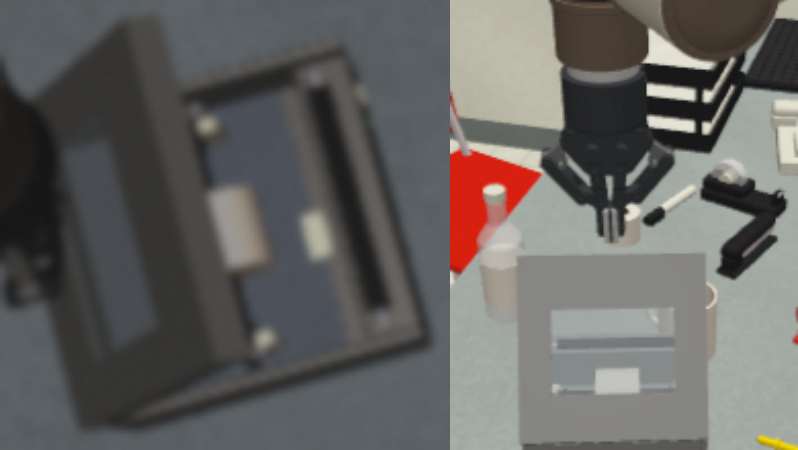

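The top crop shows the roll seated with both forks at (207,125) and (265,340), symmetric about it. The side crop shows the gripper shut above and behind the lid, with its tips at (610,235). Now pushing the lid along its arc.

```bash
python3 -m handwheel '[[0.011,0,0.035,0,0,0,-1],[0.022,-0.002,0.067,0,0,0,-1],[0.032,-0.002,0.07,0,0,0,-1],[0.043,-0.002,0.076,0,0,0,-1],[0.054,-0.002,0.084,0,0,0,-1],[0.061,-0.002,0.09,0,0,0,-1],[0.068,-0.002,0.096,0,0,0,-1],[0.068,-0.002,0.096,0,0,0,-1]]'; python3 - <<'E'
from h import *
st();t,d=get_image("side");w=cloud("side",d);q=w-S
X=q@ex;Y=q@ey;Z=q[...,2]
m=(abs(Y)<95)&(X>-130)&(X<90)&(Z>40)&(abs(Y)>70)
p=np.stack([X[m]-93,Z[m]-20],1);r=np.hypot(*p.T);k=(r>80)&(r<195);print("lid th",np.median(np.arctan2(p[k,1],-p[k,0])-np.arcsin(22/r[k])),k.sum())
E
```

```text
clock: 21.22
position: [548.6, 177.5, 196.8]
ee_rot: [0.805, -0.593, -0.004, 0.002]
contact_force: [-0.2, 0.2, 0.3]
gripper_width: -0.1
grasp_force: 0.0
21.225 pos [548.6 177.5 196.8] z [-0.009  0.002 -1.   ] y [-0.955 -0.296  0.009] F [-0.2  0.2  0.3] w -0.1 j [ 0.59  0.3  -0.1  -0.01 -1.18 -0.29]
printer frame -16.7 -0.0 111.8
lid th 0.7120779207891446 1129
```

```bash
python3 -m handwheel '[[0.0065,0,0.006,0,0,0,-1],[0.013,0,0.013,0,0,0,-1],[0.019,0,0.02,0,0,0,-1],[0.0245,0,0.028,0,0,0,-1],[0.03,0,0.035,0,0,0,-1],[0.035,0,0.043,0,0,0,-1],[0.04,0,0.051,0,0,0,-1],[0.044,0,0.059,0,0,0,-1],[0.048,0,0.067,0,0,0,-1],[0.0515,0,0.075,0,0,0,-1]]';python3 -c "
from h import *
st()"; python3 -m handwheel '[[0.003,0,0.008,0,0,0,-1],[0.006,0,0.016,0,0,0,-1],[0.009,0,0.024,0,0,0,-1],[0.009,0,0.028,0,0,0,-1]]'; python3 - <<'E'
from h import *
st()
E
```

```text
clock: 22.52
position: [563.5, 128.9, 121.7]
ee_rot: [0.805, -0.593, -0.004, 0.002]
contact_force: [-0.5, 0.5, 0.9]
gripper_width: -0.1
grasp_force: 0.5
22.525 pos [563.5 128.9 121.7] z [-0.008  0.002 -1.   ] y [-0.955 -0.297  0.007] F [-0.5  0.5  0.9] w -0.1 j [ 0.5   0.37 -0.2  -0.01 -1.01 -0.2 ]
printer frame -67.6 0.1 36.7
clock: 23.02
position: [565.9, 120.0, 93.7]
ee_rot: [0.805, -0.593, -0.004, 0.002]
contact_force: [-0.5, -0.4, 0.4]
gripper_width: -0.1
grasp_force: 0.5
23.025 pos [565.9 120.   93.7] z [-0.009  0.001 -1.   ] y [-0.955 -0.297  0.008] F [-0.5 -0.4  0.4] w -0.1 j [ 0.49  0.4  -0.23 -0.01 -0.94 -0.18]
printer frame -76.8 0.4 8.7
```

```bash
for k in 1 2 3; do python3 -m handwheel '[[0,0,0.0015,0,0,0,-1],[0,0,0.003,0,0,0,-1],[0,0,0.003,0,0,0,-1]]' >/dev/null;python3 -c "
from h import *
st()"|head -1; done
```

```text
23.4 pos [566.  120.7  91.3] z [-0.008  0.002 -1.   ] y [-0.955 -0.297  0.007] F [0.2 0.7 0.5] w 0.2 j [ 0.49  0.4  -0.24 -0.01 -0.94 -0.18]
23.775 pos [566.1 120.7  88.4] z [-0.008  0.002 -1.   ] y [-0.955 -0.297  0.007] F [ 0.7 -1.   1.4] w -0.1 j [ 0.49  0.41 -0.24 -0.01 -0.93 -0.18]
24.15 pos [566.3 120.7  88.2] z [-0.007  0.002 -1.   ] y [-0.954 -0.298  0.006] F [-5.4 -0.3 13.3] w 0.0 j [ 0.49  0.41 -0.24 -0.01 -0.93 -0.18]
```

The lid is at its hard stop: the tip is at 126 mm and the closed face is at 127. Retreating and verifying.

```bash
python3 -m handwheel '[[0,0,-0.02,0,0,0,-1],[0,0,-0.06,0,0,0,-1],[-0.0,0,-0.12,0,0,0,-1],[0.06,0,-0.15,0,0,0,-1],[0.12,0,-0.15,0,0,0,-1],[0.18,0,-0.15,0,0,0,-1],[0.24,0,-0.15,0,0,0,-1],[0.24,0,-0.15,0,0,0,-1],[0.24,0,-0.15,0,0,0,-1]]'; python3 - <<'E'
from h import *
st();t,d=get_image("side");w=cloud("side",d);q=w-S;X=q@ex;Y=q@ey;Z=q[...,2]
m=(abs(Y)<95)&(X>-100)&(X<90)&(abs(Y)>70)&(Z>20);A=np.c_[X[m],np.ones(m.sum())];k,c=np.linalg.lstsq(A,Z[m],rcond=None)[0];print("lid slope",k,"z at x=0",c+85,np.median(Z[m])+85)
print("front edge z",np.nanmedian(Z[(abs(Y)<80)&(X>-103)&(X<-90)&(Z>20)])+85)
t2,_=get_image("top")
cv2.imwrite("pics/p8.png",np.hstack([cv2.resize(t2[130:250,205:345],(450,386)),cv2.resize(t[150:300,210:350],(350,386))]))
E
```

```text
clock: 25.28
position: [638.2, -108.9, 233.5]
ee_rot: [0.805, -0.593, -0.004, 0.002]
contact_force: [0.3, 0.4, 0.0]
gripper_width: 0.0
grasp_force: 0.0
25.275 pos [ 638.2 -108.9  233.5] z [-0.009  0.003 -1.   ] y [-0.955 -0.296  0.008] F [0.3 0.4 0. ] w 0.0 j [ 0.08  0.41  0.15 -0.   -1.32  0.22]
printer frame -316.8 -1.0 148.5
lid slope -1.8916191016792017 z at x=0 189.22627272293582 127.8218996591816
front edge z 575.100013704773
```

View pics/p8.png

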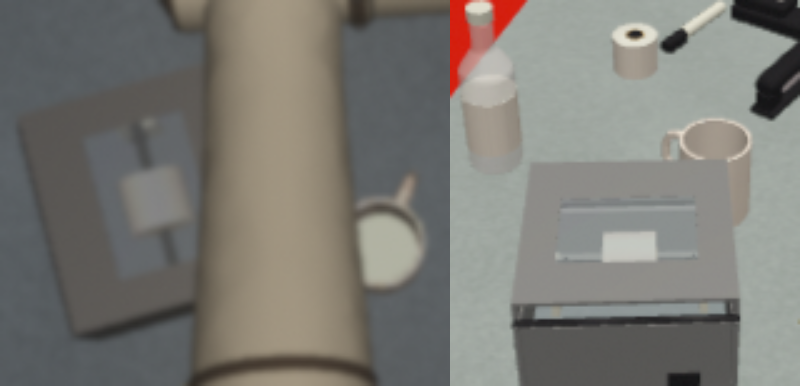

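The lid lies flat, with the roll under its window at crop (155,200) in the top view. The mug and bottle are undisturbed. One clean slope check, then I hand in.

```bash
python3 - <<'E'
from h import *
t,d=get_image("side");w=cloud("side",d);q=w-S;X=q@ex;Y=q@ey;Z=q[...,2]
m=(abs(Y)<95)&(abs(Y)>68)&(X>-98)&(X<80)&(Z>30)&(Z<70)
x,z=X[m],Z[m];k=np.polyfit(x,z,1);g=abs(np.polyval(k,x)-z)<4;k=np.polyfit(x[g],z[g],1);print("slope",k[0],"z0",k[1]+85,g.sum())
if abs(k[0])<.03: print(job_done())
E
```

```text
slope 0.00030321888259494576 z0 127.47147128921753 1107
the job is handed in; nothing more can be done
None
```

The roll is seated in both forks and the lid is fully shut. An upward pull of about 15 N did not free the spindle, and the lid's outer face is level at 127 mm. I could not see the catches directly. The job was handed in at about 25 s, and I did not touch the other things on the desk.

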